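Set the beam attenuator's ring to its preset rider

ROBOT

A 6-joint arm with a two-finger parallel gripper is mounted at the origin on a cart in front of the work surface, level with it; the furniture and walls round the work are solid. World frame = base frame: x ahead of the robot, y to its left, z up, the work surface at z = 0. Lengths are in m, angles in rad, forces in N, time in s.
With the tool pointing down it reaches from about 0.275 to 0.75 m from the base axis. Payload 10.2 kg.
Tool frame: the origin (TCP) lies on the centre line of the jaws, within the pads' length; the fingertips stand 22 mm ahead of it and the grasp point (between the pads) lies 3 mm ahead of it (arm.tip_extent is the distance from the TCP to the fingertips, in m); z points along the fingers, y is the line along which they close (so a half turn about z gives the same grasp; the last joint's range is limited). The gripper opens to 85 mm and grips with 20 to 120 N. Pads are 22 mm wide; open, the fingers measure 114 mm over their backs; the gripper's body (76 mm by 85 mm) begins 54 mm behind the grasp point. The pads swing forward as they close: fully open they stand 13 mm farther back than shut.
Start: joints at [1.014, 0.313, 1.498, -0, 1.331, -0.223], TCP at [0.172, 0.496, 0.253] pointing down, gripper open.
Joint ranges: [-2.94, 2.94], [-0.97, 2.17], [0.19, 2.56], [-1.23, 4.37], [0.02, 3.11], [-2.88, 2.88]. Speed limits (rad/s): [2.39, 2.39, 3.01, 3.14, 3.14, 3.14].

INTERFACE

Orientations are given as [roll, pitch, yaw] about the fixed x, y, z axes, in that order (R = Rz(yaw) Ry(pitch) Rx(roll)).
In Python, from station import arm gives the robot as it stands.
- The arm moves only by the tool drive_tool, never from a script. Its argument "commands" is a list of rows, each an object of numbers: "rx", "ry", "rz": the turn, a rotation vector about the tool's x, y, z in units of pi rad (1.0 is pi rad); "dx", "dy", "dz": the shift along the tool's x, y, z in units of 20 cm (1.0 is 20 cm); "jaw": the closure, from 0 (fully open) to 1 (shut). In form: [{"rx": .., "ry": .., "rz": .., "dx": .., "dy": .., "dz": .., "jaw": ..}, ...]. A call has exactly 10 rows; each row is the pose to reach, as a shift and turn from the pose commanded when the call began, along the tool's axes at that moment, turning the shorter way round; what a row does not reach only later rows make up. A row lasts 1/8 s, in which the tool goes at most 62.5 mm and 10.7 degrees, less where a joint would pass 70% of its speed; a pose out of reach is approached as far as the arm can. A call with a number of a shift or a turn outside -1 to 1 is refused whole. A call with a gripper value outside its range is refused whole. The fingers move at their own pace and stop on an object; "force" is the grip in N (left out, the last holds). Time passes only in rows, so rows that repeat a pose let the fingers close, or fill a call up. It gives the time, the measured TCP pose, the force, the opening and the grip force at its end, in the units of the state.
- arm.get_obs(): the state, without advancing time (a new reading comes with each control period).
- arm.camera(name): name is "scene" or "top" or "wrist"; returns the picture (400x640x3 uint8, red, green, blue); there is no depth.
- arm.calibration(name): a dict with "K" (3x3 intrinsics, pixels), "distortion" ([k1, k2, p1, p2, k3] as OpenCV has them; the pictures are not rectified), "pose" (4x4, takes a point from camera to world coordinates). Camera axes: x right, y up, looking along -z (the intrinsics and any distortion apply to the point x, -y, -z); pixel columns grow to the right and rows downward; lengths in m; the calibration is good to about 2 mm. A picture is of the moment at which its call begins: read the wrist's pose just before it. calibration takes no time and is no camera call; for the wrist camera it gives the pose at the moment of the call.
- arm.finish_job(): hands the job in; it is judged then, once.
The state is a dict: "time": time; "joints": joint angles; "qd": joint speeds; "tau": joint torques, N m; "tool_pos": TCP position; "ee_rot": TCP orientation; "wrist_force": force on the tool from outside, world axes, zero at the start; "moment": the same for the moment, N m; "opening": opening from 0.0 (shut) to 1.0 (fully open); "finger_force": force on a finger pad.
Only numpy, scipy, OpenCV 4.12 (cv2) and the standard library are available. Lean on these libraries where they do the work, as an engineer would, in place of code of your own. Each camera call takes 0.05 s, during which the arm holds its last target. There are 200 camera calls.

TASK

The laser's beam attenuator stands on the desk: push its thumb lever round with a fingertip until the lever stands exactly in line with the centre line of the small steel rider clamped on the scale's rim. Bring it up from the side where it stands now and do not run past the mark, so that it need not be pushed back; only push, never grip the lever, then leave it standing there, and do not disturb the pen, the tape measure or the strip of clipped cutters.

Things in the scene. Friction and masses are not known exactly. Their poses are not given: they have to be found in the camera images.
- axis (a point): Centre of the attenuator: the vertical axis of its ring, at the height of the scale face (31 mm above the desk). The attenuator is fixed to the desk: foot 132 mm in diameter and 8 mm high, grey drum 120 mm in diameter up to 31 mm with a ring of engraved graduations, every 10 degrees. On the drum turns a dark knurled ring, 91 mm in diameter, with its top at 46 mm, which carries the lever.
- lever (a joint): Angle of the ring and lever, rad; grows counter-clockwise seen from above; stops at -1.3 and 1.3. The lever starts between -0.8 and -0.5, always clockwise of the rider by 0.5 to 1.6 rad, so it is pushed counter-clockwise. It turns with steady friction, 0.12 N m (about 1.4 N at the tab), has no spring and stays where it is left.
- tab (a point): Centre of the lever's upright thumb tab, 88 mm from the axis and 61.5 mm above the desk. The lever is a steel arm that runs radially from the ring at 38 to 45 mm above the desk; at its end the tab stands up to 79 mm. The tab is 22 mm long radially (77 to 99 mm from the axis) and 12 mm thick along the arc, with a black ribbed pad on each flank (16 mm long, 43 to 77 mm above the desk).
- pointer (a point): Point on the lever's centre line on the underside of its arm, 66 mm from the axis and 38 mm above the desk, right over the rider's line when the lever is set. In the rules lever_c14 and c15 are the lever's clockwise flank (the one to push: pad, side of the arm), c16 and c17 the opposite flank, c18 and c19 the inner and outer edge of the tab.
- rider_mark (a point): The preset mark: outer part of the radial black centre line on top of the small steel rider (16 x 16 mm, top at 35 mm above the desk, with a clamping screw outside) that is fixed on the rim of the drum, 66 mm from the axis. The lever passes 3 mm above it. The lever is set when the pointer, the mark and the axis lie in one vertical plane.
- laser_head (a point): Obstacle to keep clear of: a point on the near lower edge of the laser's blue beam housing. The beam and the grey head to the right of it hang over the far part of the desk, along y, from x = 0.545 m on and from 0.32 m above the desk upward (the lens under the head from 0.28 m); swing the arm in on the robot's side of it.
- rider: The rider's frame: its origin lies on the ring's axis at desk height, its z points up and its -x axis points out along the rider's centre line.
- pen: Loose red and white pen, 135 mm long and 16 mm thick, lying on the desk; leave alone. Origin under its middle.
- tape_measure: Loose black and orange tape measure, 64 x 132 x 35 mm, lying on the thin (4 mm) perforated plate on the right of the desk; leave alone. Origin on its underside.
- clip_strip: Loose yellow strip with four green clipped cutters, 22 x 90 x 39 mm, on the same thin plate; leave alone. Origin under its middle.

How it is judged:
By the outcome, as a careful person would: the job done as asked, in the order asked, and still so for the second after the job is handed in, with the robot touching nothing.
It also fails if it takes over 38 s, if anything falls off the work surface, if the arm or the gripper's body presses on something with over 40 N, if the wrist force passes 120 N, or if a joint passes its speed limit or range.

## Working session

There is one attempt and no reset: what is moved stays moved. The work goes in short steps, Python scripts to look and compute and a tool call to move; the robot and the scene stay as the last step left them, time stands still between calls to the robot, and variables do not carry over. Pictures are saved under pics/ and viewed, at most 10 in all, crops included, and the job is handed in when it is done.

Besides the shell and the picture viewer there is one more tool, called after ">>>" in YAML: its name, and indented under it one key for each argument. drive_tool: Moves the arm, as the interface text tells. Its arguments: {"type":"object","properties":{"commands":{"type":"array","items":{"type":"object","properties":{"rx":{"type":"number","minimum":-1,"maximum":1},"ry":{"type":"number","minimum":-1,"maximum":1},"rz":{"type":"number","minimum":-1,"maximum":1},"dx":{"type":"number","minimum":-1,"maximum":1},"dy":{"type":"number","minimum":-1,"maximum":1},"dz":{"type":"number","minimum":-1,"maximum":1},"jaw":{"type":"number"}}}},"force":{"type":"number"}},"required":["commands"]}

```bash
mkdir -p pics; ls
cat > h.py <<'E'
import numpy as np, cv2
from station import arm
from scipy.spatial.transform import Rotation as R
def shot(n,f):
    c=arm.calibration(n); im=arm.camera(n); cv2.imwrite('pics/'+f,im[:,:,::-1]); np.savez('pics/'+f+'.npz',im=im,K=c['K'],d=c['distortion'],P=c['pose']); return im
def load(f): return np.load('pics/'+f+'.npz')
def rays(c,px):
    u=cv2.undistortPoints(np.array(px,float).reshape(-1,1,2),np.array(c['K'],float),np.array(c['d'],float)).reshape(-1,2)
    d=np.c_[u[:,0],-u[:,1],-np.ones(len(u))]@c['P'][:3,:3].T
    return c['P'][:3,3],d
def onz(c,px,z):
    o,d=rays(c,px); return o+d*((z-o[2])/d[:,2])[:,None]
def proj(c,X):
    X=np.atleast_2d(X).astype(float); p=(X-c['P'][:3,3])@c['P'][:3,:3]
    p=p*[1,-1,-1]
    return cv2.projectPoints(p,np.zeros(3),np.zeros(3),np.array(c['K'],float),np.array(c['d'],float))[0].reshape(-1,2)
E
python3 - <<'E'
from h import *
a=shot('top','top0.png');b=shot('scene','sc0.png')
for n in('top','scene'): 
    c=arm.calibration(n); print(n,np.round(c['pose'],3).tolist(),np.round(c['K'],0).tolist())
print(arm.get_obs())
E
```

```text
pics
top [[0.019, 0.994, -0.108, 0.356], [-1.0, 0.021, 0.018, 0.124], [0.02, 0.108, 0.994, 1.047], [0.0, 0.0, 0.0, 1.0]] [[380.0, 0.0, 322.0], [0.0, 380.0, 202.0], [0.0, 0.0, 1.0]]
scene [[0.534, 0.57, -0.624, -0.073], [-0.845, 0.342, -0.411, -0.256], [-0.02, 0.747, 0.664, 0.774], [0.0, 0.0, 0.0, 1.0]] [[467.0, 0.0, 320.0], [0.0, 467.0, 196.0], [0.0, 0.0, 1.0]]
{'time': 0.1, 'joints': array([ 1.01360036e+00,  3.13330904e-01,  1.49833644e+00,  2.80253176e-05,
        1.33101243e+00, -2.23361875e-01]), 'qd': array([ 0.00275204, -0.00132262, -0.00298843, -0.00090118, -0.00031283,
       -0.00158787]), 'tau': array([ 3.25818022e-03, -4.12903798e+01, -2.60138243e+01, -8.17453974e-05,
        3.06148075e-03, -5.29439387e-05]), 'tool_pos': array([0.17190322, 0.49584636, 0.25283389]), 'ee_rot': array([-3.14053857e+00, -2.67346548e-04,  2.80775175e+00]), 'wrist_force': array([-0.26440043, -0.30385296, -0.47653748]), 'moment': array([-0.02813037,  0.03966958,  0.01612515]), 'finger_force': 0.0, 'opening': 0.9983930955824327}
```

View pics/top0.png

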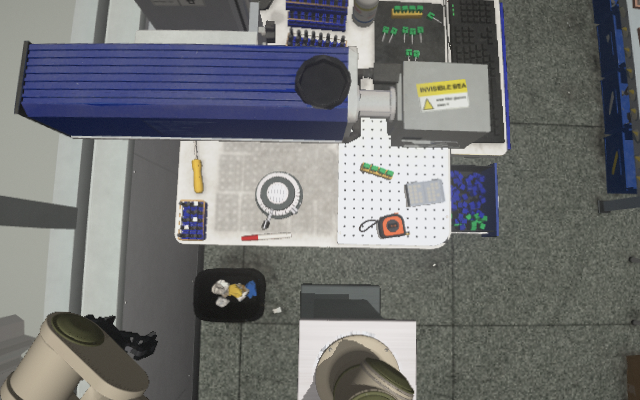

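View pics/sc0.png

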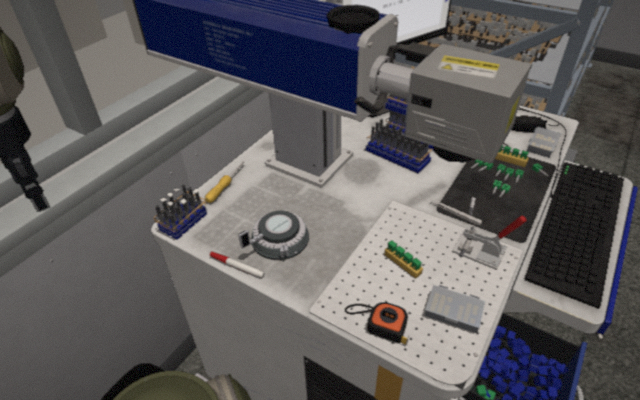

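The attenuator is at about (278,194) in the top view, with the lever tab near (265,226) and the pen just below it at (265,237). I'll zoom in on both views.

Run:
```python
from h import *
a=load('top0.png')['im'][165:249,235:325];b=load('sc0.png')['im'][200:284,215:325]
a=cv2.resize(a,None,fx=6,fy=6,interpolation=cv2.INTER_CUBIC)[:,:400*6//6*1+140]
cv2.imwrite('pics/c1.png',a[:,:,::-1]); cv2.imwrite('pics/c2.png',cv2.resize(b,None,fx=7,fy=7,interpolation=cv2.INTER_CUBIC)[:,:,::-1])
c=load('top0.png'); print(onz(c,[[278,194]],.04),onz(c,[[265,226]],.07),onz(c,[[242,238],[291,236]],.01))
```

```text
[[0.48403747 0.22221504 0.04      ]] [[0.39680276 0.25009463 0.07      ]] [[0.36548166 0.31917751 0.01      ]
 [0.37359551 0.18635504 0.01      ]]
```

View pics/c1.png

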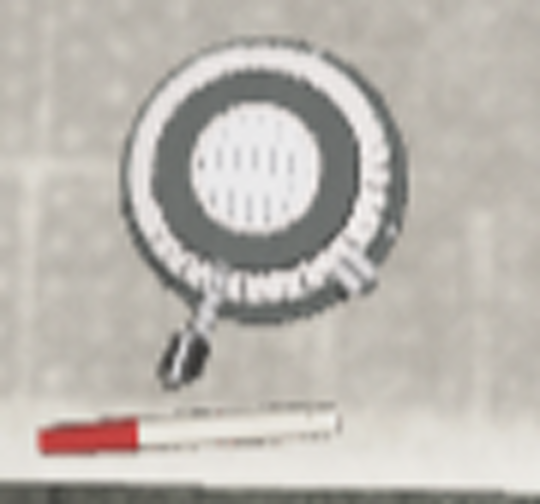

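View pics/c2.png

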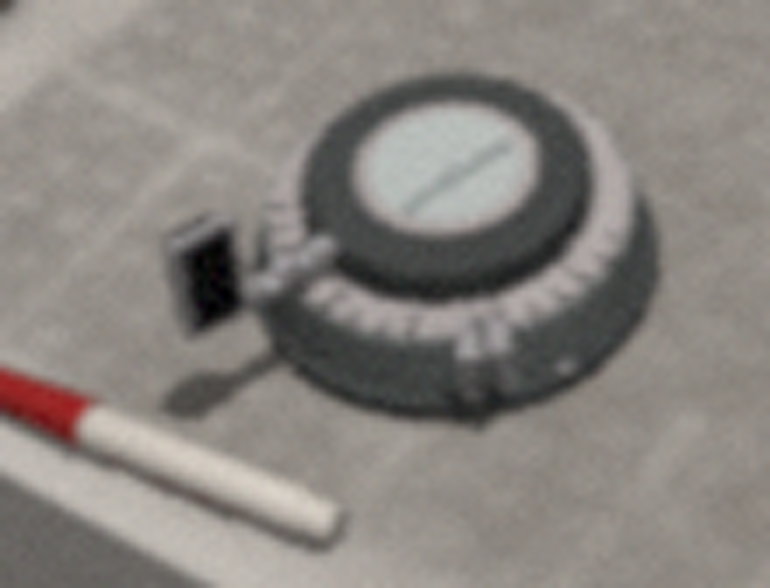

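Run:
```python
from h import *
c=load('top0.png')
ax=onz(c,[[235+256/6,165+167/6]],.046)[0]; rd=onz(c,[[293.3,210.3]],.035)[0]; tb=onz(c,[[265.5,224.7]],.079)[0]
d=load('sc0.png')
ax2=onz(d,[[215+447/7,200+165/7]],.046)[0]; rd2=onz(d,[[215+485/7,200+333/7]],.035)[0]; tb2=onz(d,[[215+200/7,200+230/7]],.079)[0]
f=lambda v:np.degrees(np.arctan2(-v[1],-v[0]))
for a,r,t in((ax,rd,tb),(ax2,rd2,tb2)): print(a,r,t,f(r-a),f(t-a),np.hypot(*(r-a)[:2]),np.hypot(*(t-a)[:2]))
w=arm.calibration('wrist'); o=arm.get_obs()
T=np.eye(4);T[:3,:3]=R.from_euler('xyz',o['ee_rot']).as_matrix();T[:3,3]=o['tool_pos']
print(np.round(T,3),np.round(np.linalg.inv(T)@w['pose'],3),w['K'],arm.tip_extent)
```

```text
[0.48637483 0.22261145 0.046     ] [0.44166776 0.18054199 0.035     ] [0.39975373 0.24777442 0.079     ] 43.259006303559666 -16.19829990535319 0.06138861768873586 0.09020193733480916
[0.48599989 0.22246769 0.046     ] [0.44219235 0.17738704 0.035     ] [0.40091918 0.24734679 0.079     ] 45.82056744532076 -16.299848421321844 0.06285989261094836 0.08864365009117202
[[-0.945  0.328 -0.001  0.172]
 [ 0.328  0.945 -0.001  0.496]
 [ 0.    -0.001 -1.     0.253]
 [ 0.     0.     0.     1.   ]] [[-0.     0.947  0.322  0.083]
 [ 1.    -0.     0.001 -0.   ]
 [ 0.001  0.322 -0.947 -0.12 ]
 [ 0.     0.     0.     1.   ]] [[284.26145863   0.         323.35676448]
 [  0.         284.26145863 191.28708505]
 [  0.           0.           1.        ]] 0.022
```

>>> drive_tool:
  commands:
    - {"dx": -0.06,"dy": -0.03,"dz": 0,"jaw": 1}
    - {"dx": -0.16,"dy": -0.07,"dz": 0,"jaw": 1}
    - {"dx": -0.28,"dy": -0.12,"dz": 0.02,"jaw": 1}
    - {"dx": -0.4,"dy": -0.17,"dz": 0.04,"jaw": 1}
    - {"dx": -0.52,"dy": -0.22,"dz": 0.06,"jaw": 1}
    - {"dx": -0.64,"dy": -0.27,"dz": 0.08,"jaw": 1}
    - {"dx": -0.74,"dy": -0.31,"dz": 0.1,"jaw": 1}
    - {"dx": -0.84,"dy": -0.35,"dz": 0.12,"jaw": 1}
    - {"dx": -0.92,"dy": -0.39,"dz": 0.14,"jaw": 1}
    - {"dx": -1.0,"dy": -0.42,"dz": 0.16,"jaw": 1}
  force: 20

```text
invalid input at $.commands[0]: expected keys rx, ry, rz, dx, dy, dz, jaw
```

>>> drive_tool:
  commands:
    - {"dx": -0.08,"dy": -0.03,"dz": 0.04,"jaw": 1}
    - {"dx": -0.16,"dy": -0.06,"dz": 0.08,"jaw": 1}
    - {"dx": -0.24,"dy": -0.1,"dz": 0.13,"jaw": 1}
    - {"dx": -0.32,"dy": -0.13,"dz": 0.18,"jaw": 1}
    - {"dx": -0.4,"dy": -0.17,"dz": 0.24,"jaw": 1}
    - {"dx": -0.45,"dy": -0.19,"dz": 0.28,"jaw": 1}
    - {"dx": -0.48,"dy": -0.2,"dz": 0.3,"jaw": 1}
    - {"dx": -0.48,"dy": -0.2,"dz": 0.3,"jaw": 1}
    - {"dx": -0.48,"dy": -0.2,"dz": 0.3,"jaw": 1}
    - {"dx": -0.48,"dy": -0.2,"dz": 0.3,"jaw": 1}

```text
invalid input at $.commands[0]: expected keys rx, ry, rz, dx, dy, dz, jaw
```

Run:
```python
from h import *
shot('wrist','w1.png'); o=arm.get_obs(); print(o['tool_pos'],o['ee_rot'],o['time'],o['opening'])
c=load('w1.png'); print(proj(c,[[.486,.2225,.046],[.4015,.2472,.079],[.442,.179,.035]]))
im=c['im']; cv2.imwrite('pics/w1v.png',cv2.resize(im,(800,500),interpolation=cv2.INTER_CUBIC)[:,:,::-1])
```

```text
[0.17193906 0.49588748 0.252899  ] [-3.14071068e+00 -2.15282778e-04  2.80777613e+00] 0.15 1.0009024305655299
[[229.57312885 396.80338983]
 [212.41223295 376.94039053]
 [196.38567996 378.23988563]]
```

View pics/w1v.png

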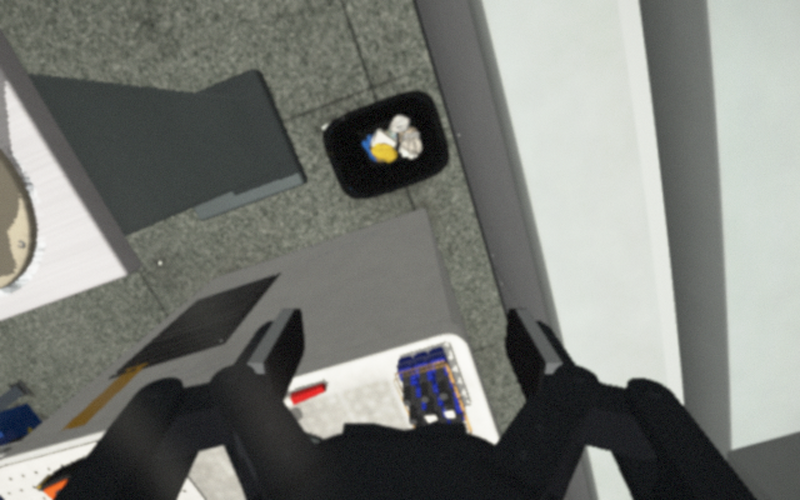

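>>> drive_tool:
  commands:
    - {"rx": 0,"ry": 0,"rz": 0,"dx": -0.06,"dy": -0.03,"dz": 0,"jaw": 1}
    - {"rx": 0,"ry": 0,"rz": 0,"dx": -0.16,"dy": -0.07,"dz": 0,"jaw": 1}
    - {"rx": 0,"ry": 0,"rz": 0,"dx": -0.28,"dy": -0.12,"dz": 0.02,"jaw": 1}
    - {"rx": 0,"ry": 0,"rz": 0,"dx": -0.4,"dy": -0.17,"dz": 0.04,"jaw": 1}
    - {"rx": 0,"ry": 0,"rz": 0,"dx": -0.52,"dy": -0.22,"dz": 0.06,"jaw": 1}
    - {"rx": 0,"ry": 0,"rz": 0,"dx": -0.64,"dy": -0.27,"dz": 0.08,"jaw": 1}
    - {"rx": 0,"ry": 0,"rz": 0,"dx": -0.74,"dy": -0.31,"dz": 0.1,"jaw": 1}
    - {"rx": 0,"ry": 0,"rz": 0,"dx": -0.84,"dy": -0.35,"dz": 0.12,"jaw": 1}
    - {"rx": 0,"ry": 0,"rz": 0,"dx": -0.92,"dy": -0.39,"dz": 0.14,"jaw": 1}
    - {"rx": 0,"ry": 0,"rz": 0,"dx": -1.0,"dy": -0.42,"dz": 0.16,"jaw": 1}
  force: 20

```text
time: 1.4
tool_pos: [0.3342, 0.3501, 0.2212]
ee_rot: [-3.141, 0.0, 2.807]
wrist_force: [0.9, 0.5, -0.1]
opening: -0.0
finger_force: 0.0
```

>>> drive_tool:
  commands:
    - {"rx": 0,"ry": 0,"rz": 0,"dx": -0.08,"dy": -0.03,"dz": 0.04,"jaw": 1}
    - {"rx": 0,"ry": 0,"rz": 0,"dx": -0.16,"dy": -0.06,"dz": 0.08,"jaw": 1}
    - {"rx": 0,"ry": 0,"rz": 0,"dx": -0.24,"dy": -0.1,"dz": 0.13,"jaw": 1}
    - {"rx": 0,"ry": 0,"rz": 0,"dx": -0.32,"dy": -0.13,"dz": 0.18,"jaw": 1}
    - {"rx": 0,"ry": 0,"rz": 0,"dx": -0.4,"dy": -0.17,"dz": 0.24,"jaw": 1}
    - {"rx": 0,"ry": 0,"rz": 0,"dx": -0.45,"dy": -0.19,"dz": 0.28,"jaw": 1}
    - {"rx": 0,"ry": 0,"rz": 0,"dx": -0.48,"dy": -0.2,"dz": 0.3,"jaw": 1}
    - {"rx": 0,"ry": 0,"rz": 0,"dx": -0.48,"dy": -0.2,"dz": 0.3,"jaw": 1}
    - {"rx": 0,"ry": 0,"rz": 0,"dx": -0.48,"dy": -0.2,"dz": 0.3,"jaw": 1}
    - {"rx": 0,"ry": 0,"rz": 0,"dx": -0.48,"dy": -0.2,"dz": 0.3,"jaw": 1}

```text
time: 2.65
tool_pos: [0.4109, 0.2822, 0.1616]
ee_rot: [3.141, 0.0, 2.808]
wrist_force: [0.2, -0.5, -0.2]
opening: 0.002
finger_force: 0.0
```

Run:
```python
from h import *
shot('wrist','w2.png'); o=arm.get_obs(); print(o['tool_pos'],o['ee_rot'],o['time'],o['opening'])
c=load('w2.png'); print(proj(c,[[.486,.2225,.046],[.4015,.2472,.079],[.442,.179,.035]])*1.25)
im=c['im']; cv2.imwrite('pics/w2v.png',cv2.resize(im,(800,500),interpolation=cv2.INTER_CUBIC)[:,:,::-1])
```

```text
[0.4109256  0.28214688 0.16157383] [3.14123644e+00 3.77071950e-04 2.80831877e+00] 2.7 -0.0013403558445496365
[[364.14116361 350.8065438 ]
 [346.14112764 264.02505942]
 [294.41734554 312.96474774]]
```

View pics/w2v.png

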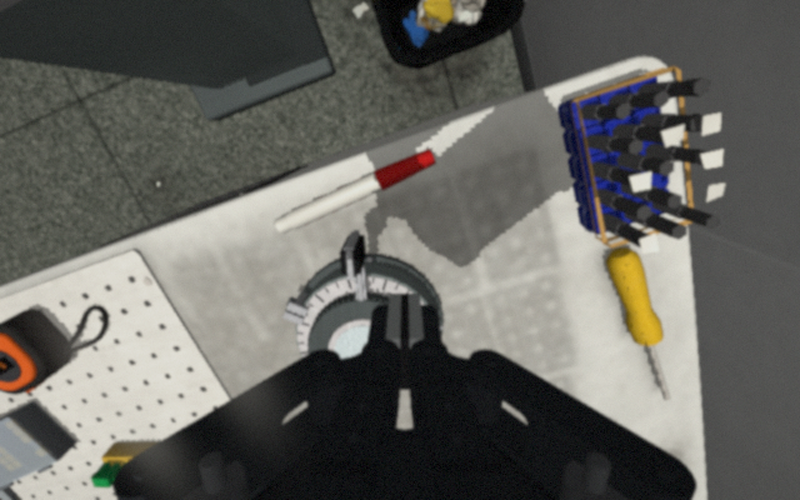

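Wrist view: tab at about (352,258), rider at (295,312), ring centre near (360,350), all within a few pixels of prediction. Next I'll descend beside the tab on its clockwise flank and compute the arc rows.

```bash
cat >> h.py <<'E'
AX=np.array([.4862,.2225])
def rows(angs,gap=0.,z=.08,off=.0205,n=2):
    """tool-frame rows for lever angles (deg) with finger back touching the flank (gap in m)"""
    o=arm.get_obs(); T=R.from_euler('xyz',o['ee_rot']); p=o['tool_pos']
    for a in angs:
        r=np.radians(a);u=np.array([-np.cos(r),-np.sin(r)]);t=np.array([np.sin(r),-np.cos(r)])
        q=np.r_[AX+.088*u-(off+gap)*t,z]; d=T.inv().apply(q-p)/.2
        w=(T.inv()*R.from_euler('xyz',[np.pi,0,np.pi+r])).as_rotvec()/np.pi
        print(a,'d',np.round(d,3),'r',np.round(w,4))
E
python3 -c "
from h import *
rows([-16.3],.006)"
```

```text
-16.3 d [-0.007 -0.048  0.408] r [ 0.0001  0.0001 -0.0155]
```

>>> drive_tool:
  commands:
    - {"rx": 0,"ry": 0,"rz": 0,"dx": 0,"dy": 0,"dz": 0.06,"jaw": 1}
    - {"rx": 0,"ry": 0,"rz": 0,"dx": 0,"dy": 0,"dz": 0.14,"jaw": 1}
    - {"rx": 0,"ry": 0,"rz": -0.01,"dx": 0,"dy": 0,"dz": 0.22,"jaw": 1}
    - {"rx": 0,"ry": 0,"rz": -0.015,"dx": 0,"dy": 0,"dz": 0.3,"jaw": 1}
    - {"rx": 0,"ry": 0,"rz": -0.015,"dx": 0,"dy": 0,"dz": 0.37,"jaw": 1}
    - {"rx": 0,"ry": 0,"rz": -0.015,"dx": -0.005,"dy": 0,"dz": 0.41,"jaw": 1}
    - {"rx": 0,"ry": 0,"rz": -0.015,"dx": -0.007,"dy": -0.02,"dz": 0.41,"jaw": 1}
    - {"rx": 0,"ry": 0,"rz": -0.015,"dx": -0.007,"dy": -0.04,"dz": 0.41,"jaw": 1}
    - {"rx": 0,"ry": 0,"rz": -0.015,"dx": -0.007,"dy": -0.048,"dz": 0.41,"jaw": 1}
    - {"rx": 0,"ry": 0,"rz": -0.015,"dx": -0.007,"dy": -0.048,"dz": 0.41,"jaw": 1}

```text
time: 3.95
tool_pos: [0.4094, 0.2723, 0.0796]
ee_rot: [3.141, 0.001, 2.855]
wrist_force: [-0.1, 0.3, -0.2]
opening: 0.002
finger_force: 0.0
```

Run:
```python
from h import *
shot('wrist','w3.png'); o=arm.get_obs(); print(o['tool_pos'],o['ee_rot'],o['time'],o['wrist_force'])
im=load('w3.png')['im']; cv2.imwrite('pics/w3v.png',cv2.resize(im,(800,500),interpolation=cv2.INTER_CUBIC)[:,:,::-1])
rows([-16.3,-14,-10.5,-7,-3.5,0,3.5,7,10.5,12])
```

```text
[0.40936641 0.27237571 0.07954611] [3.14127682e+00 4.31985569e-04 2.85481903e+00] 4.0 [ 0.25228247  1.10551411 -0.56588531]
-16.3 d [ 0.001 -0.029 -0.002] r [ 0.0001  0.0001 -0.0007]
-14 d [ 0.005 -0.047 -0.002] r [ 0.0001  0.0001 -0.0135]
-10.5 d [ 0.009 -0.074 -0.002] r [ 0.0001  0.0001 -0.0329]
-7 d [ 0.012 -0.102 -0.002] r [ 0.0001  0.0001 -0.0524]
-3.5 d [ 0.013 -0.129 -0.002] r [ 0.0001  0.0001 -0.0718]
0 d [ 0.012 -0.157 -0.002] r [ 0.0001  0.0002 -0.0913]
3.5 d [ 0.01  -0.184 -0.002] r [ 1.000e-04  2.000e-04 -1.107e-01]
7 d [ 0.005 -0.211 -0.002] r [ 1.000e-04  2.000e-04 -1.302e-01]
10.5 d [-0.    -0.238 -0.002] r [ 1.000e-04  2.000e-04 -1.496e-01]
12 d [-0.003 -0.25  -0.002] r [ 1.000e-04  2.000e-04 -1.579e-01]
```

View pics/w3v.png

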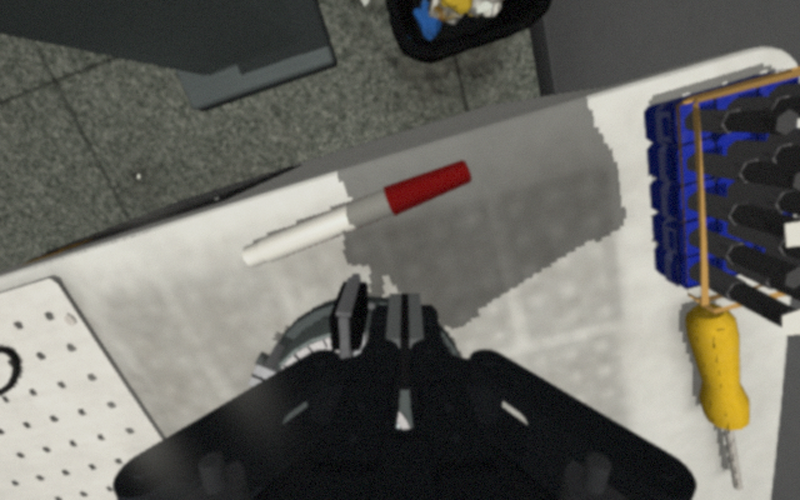

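The closed finger stands about 5 mm clear of the tab's clockwise flank (tab at about (350,315), finger at (400,315)). Now pushing along the arc.

>>> drive_tool:
  commands:
    - {"rx": 0,"ry": 0,"rz": 0,"dx": 0.001,"dy": -0.02,"dz": 0,"jaw": 1}
    - {"rx": 0,"ry": 0,"rz": -0.013,"dx": 0.005,"dy": -0.046,"dz": 0,"jaw": 1}
    - {"rx": 0,"ry": 0,"rz": -0.033,"dx": 0.009,"dy": -0.074,"dz": 0,"jaw": 1}
    - {"rx": 0,"ry": 0,"rz": -0.052,"dx": 0.012,"dy": -0.102,"dz": 0,"jaw": 1}
    - {"rx": 0,"ry": 0,"rz": -0.072,"dx": 0.013,"dy": -0.129,"dz": 0,"jaw": 1}
    - {"rx": 0,"ry": 0,"rz": -0.091,"dx": 0.012,"dy": -0.157,"dz": 0,"jaw": 1}
    - {"rx": 0,"ry": 0,"rz": -0.111,"dx": 0.01,"dy": -0.184,"dz": 0,"jaw": 1}
    - {"rx": 0,"ry": 0,"rz": -0.13,"dx": 0.005,"dy": -0.211,"dz": 0,"jaw": 1}
    - {"rx": 0,"ry": 0,"rz": -0.15,"dx": 0,"dy": -0.238,"dz": 0,"jaw": 1}
    - {"rx": 0,"ry": 0,"rz": -0.158,"dx": -0.003,"dy": -0.25,"dz": 0,"jaw": 1}

```text
time: 5.25
tool_pos: [0.3958, 0.2241, 0.0794]
ee_rot: [3.141, 0.001, -2.931]
wrist_force: [0.9, 2.3, -0.1]
opening: 0.004
finger_force: 0.7
```

Run:
```python
from h import *
o=arm.get_obs(); print(o['tool_pos'],o['ee_rot'],o['time'],o['wrist_force'],o['moment'])
rows([13,16,19,22,25,28,31,33,34])
```

```text
[0.39579845 0.22410675 0.07941761] [ 3.14136619e+00  6.11452589e-04 -2.93143945e+00] 5.25 [ 0.86342444  2.3409463  -0.10351255] [ 0.26185166 -0.16755547  0.0169965 ]
13 d [ 0.001 -0.007 -0.003] r [ 0.0001  0.0002 -0.0053]
16 d [ 0.006 -0.03  -0.003] r [ 0.0001  0.0002 -0.022 ]
19 d [ 0.009 -0.054 -0.003] r [ 0.0001  0.0002 -0.0387]
22 d [ 0.011 -0.077 -0.003] r [ 0.0001  0.0002 -0.0553]
25 d [ 0.011 -0.101 -0.003] r [ 0.      0.0002 -0.072 ]
28 d [ 0.011 -0.125 -0.003] r [ 0.      0.0002 -0.0887]
31 d [ 0.009 -0.148 -0.003] r [ 0.      0.0002 -0.1053]
33 d [ 0.007 -0.164 -0.003] r [ 0.      0.0002 -0.1164]
34 d [ 0.006 -0.172 -0.003] r [ 0.      0.0002 -0.122 ]
```

>>> drive_tool:
  commands:
    - {"rx": 0,"ry": 0,"rz": -0.005,"dx": 0.001,"dy": -0.007,"dz": 0,"jaw": 1}
    - {"rx": 0,"ry": 0,"rz": -0.022,"dx": 0.006,"dy": -0.03,"dz": 0,"jaw": 1}
    - {"rx": 0,"ry": 0,"rz": -0.039,"dx": 0.009,"dy": -0.054,"dz": 0,"jaw": 1}
    - {"rx": 0,"ry": 0,"rz": -0.055,"dx": 0.011,"dy": -0.077,"dz": 0,"jaw": 1}
    - {"rx": 0,"ry": 0,"rz": -0.072,"dx": 0.011,"dy": -0.101,"dz": 0,"jaw": 1}
    - {"rx": 0,"ry": 0,"rz": -0.089,"dx": 0.011,"dy": -0.125,"dz": 0,"jaw": 1}
    - {"rx": 0,"ry": 0,"rz": -0.105,"dx": 0.009,"dy": -0.148,"dz": 0,"jaw": 1}
    - {"rx": 0,"ry": 0,"rz": -0.116,"dx": 0.007,"dy": -0.164,"dz": 0,"jaw": 1}
    - {"rx": 0,"ry": 0,"rz": -0.122,"dx": 0.006,"dy": -0.172,"dz": 0,"jaw": 1}
    - {"rx": 0,"ry": 0,"rz": -0.122,"dx": 0.006,"dy": -0.172,"dz": 0,"jaw": 1}

```text
time: 6.5
tool_pos: [0.4016, 0.1903, 0.0793]
ee_rot: [-3.142, -0.0, -2.549]
wrist_force: [-0.0, -0.1, -0.2]
opening: -0.003
finger_force: 0.0
```

>>> drive_tool:
  commands:
    - {"rx": 0,"ry": 0,"rz": 0,"dx": 0,"dy": 0.03,"dz": 0,"jaw": 1}
    - {"rx": 0,"ry": 0,"rz": 0,"dx": 0,"dy": 0.06,"dz": 0,"jaw": 1}
    - {"rx": 0,"ry": 0,"rz": 0,"dx": 0.02,"dy": 0.1,"dz": -0.06,"jaw": 1}
    - {"rx": 0,"ry": 0,"rz": 0,"dx": 0.06,"dy": 0.12,"dz": -0.14,"jaw": 1}
    - {"rx": 0,"ry": 0,"rz": 0,"dx": 0.1,"dy": 0.12,"dz": -0.22,"jaw": 1}
    - {"rx": 0,"ry": 0,"rz": 0,"dx": 0.14,"dy": 0.12,"dz": -0.28,"jaw": 1}
    - {"rx": 0,"ry": 0,"rz": 0,"dx": 0.15,"dy": 0.12,"dz": -0.3,"jaw": 1}
    - {"rx": 0,"ry": 0,"rz": 0,"dx": 0.15,"dy": 0.12,"dz": -0.3,"jaw": 1}
    - {"rx": 0,"ry": 0,"rz": 0,"dx": 0.15,"dy": 0.12,"dz": -0.3,"jaw": 1}
    - {"rx": 0,"ry": 0,"rz": 0,"dx": 0.15,"dy": 0.12,"dz": -0.3,"jaw": 1}

```text
time: 7.75
tool_pos: [0.3633, 0.1935, 0.1389]
ee_rot: [3.141, -0.001, -2.549]
wrist_force: [0.8, 0.1, -1.0]
opening: 0.004
finger_force: 0.0
```

Run:
```python
from h import *
shot('wrist','w4.png'); o=arm.get_obs(); print(o['tool_pos'],o['ee_rot'],o['time'],o['wrist_force'])
c=load('w4.png'); X=[[*AX,.046]]
for a,r,z in((34,.088,.079),(44.5,.066,.035)):
    X.append([AX[0]-r*np.cos(np.radians(a)),AX[1]-r*np.sin(np.radians(a)),z])
p=proj(c,X); print(p)
x0,y0=int(p[1:,0].mean())-60,int(p[1:,1].mean())-45; x0=max(x0,0);y0=max(min(y0,400-90),0); print(x0,y0)
cv2.imwrite('pics/w4v.png',cv2.resize(c['im'][y0:y0+90,x0:x0+120],None,fx=6,fy=6,interpolation=cv2.INTER_CUBIC)[:,:,::-1])
```

```text
[0.36332492 0.19345582 0.1389764 ] [ 3.14133825e+00 -6.81727491e-04 -2.54865975e+00] 7.8 [ 0.37065131 -0.60501855  0.09127962]
[[276.44266983 320.61812376]
 [262.6596364  258.64935047]
 [260.99946491 254.36499127]]
201 211
```

View pics/w4v.png

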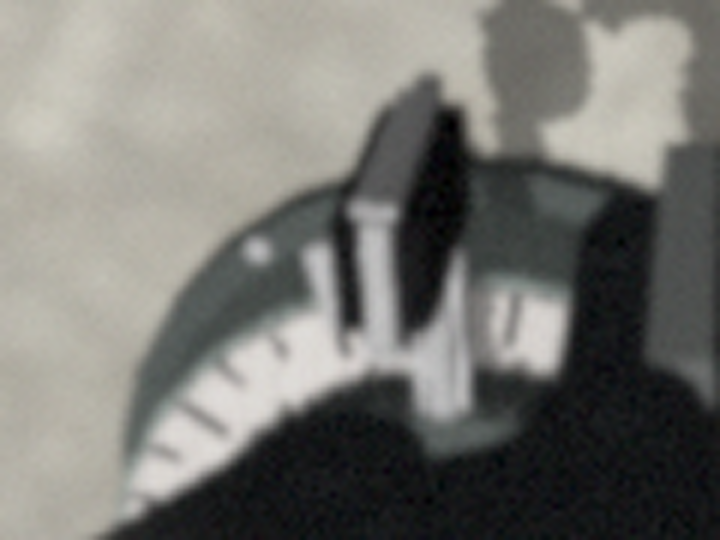

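The tab hides the rider from this low angle (only the rider's left edge shows, crop (320,270)). I'll move the camera higher and steeper over it.

Run:
```python
from h import *
o=arm.get_obs();T=R.from_euler('xyz',o['ee_rot'])
r=np.radians(40);q=np.r_[AX-.05*np.array([np.cos(r),np.sin(r)]),.19]
print(T.inv().apply(q-o['tool_pos'])/.2,(T.inv()*R.from_euler('xyz',[np.pi,0,np.pi+r])).as_rotvec()/np.pi)
```

```text
[-0.34186169 -0.24906412 -0.25541451] [ 9.23172890e-05 -2.12541049e-04 -3.34858444e-02]
```

>>> drive_tool:
  commands:
    - {"rx": 0,"ry": 0,"rz": 0,"dx": 0,"dy": 0,"dz": -0.06,"jaw": 1}
    - {"rx": 0,"ry": 0,"rz": 0,"dx": -0.02,"dy": -0.02,"dz": -0.14,"jaw": 1}
    - {"rx": 0,"ry": 0,"rz": -0.01,"dx": -0.07,"dy": -0.06,"dz": -0.2,"jaw": 1}
    - {"rx": 0,"ry": 0,"rz": -0.02,"dx": -0.14,"dy": -0.11,"dz": -0.25,"jaw": 1}
    - {"rx": 0,"ry": 0,"rz": -0.03,"dx": -0.22,"dy": -0.17,"dz": -0.255,"jaw": 1}
    - {"rx": 0,"ry": 0,"rz": -0.033,"dx": -0.3,"dy": -0.22,"dz": -0.255,"jaw": 1}
    - {"rx": 0,"ry": 0,"rz": -0.033,"dx": -0.34,"dy": -0.25,"dz": -0.255,"jaw": 1}
    - {"rx": 0,"ry": 0,"rz": -0.033,"dx": -0.34,"dy": -0.25,"dz": -0.255,"jaw": 1}
    - {"rx": 0,"ry": 0,"rz": -0.033,"dx": -0.34,"dy": -0.25,"dz": -0.255,"jaw": 1}
    - {"rx": 0,"ry": 0,"rz": -0.033,"dx": -0.34,"dy": -0.25,"dz": -0.255,"jaw": 1}

```text
time: 9.05
tool_pos: [0.4473, 0.1901, 0.1904]
ee_rot: [3.142, -0.0, -2.445]
wrist_force: [-0.4, 0.6, 0.3]
opening: 0.001
finger_force: 0.0
```

```bash
cat > look.py <<'E'
import sys
from h import *
f=sys.argv[1]
o=arm.get_obs(); shot('wrist',f); print(o['tool_pos'],o['ee_rot'],o['time'])
c=load(f); X=[[*AX,.046]]
for a,r,z in((34,.088,.079),(44.5,.066,.035)):
    X.append([AX[0]-r*np.cos(np.radians(a)),AX[1]-r*np.sin(np.radians(a)),z])
p=proj(c,X); print(p)
x0,y0=int(p[1:,0].mean())-60,int(p[1:,1].mean())-40; print(x0,y0)
cv2.imwrite('pics/c_'+f,cv2.resize(c['im'][y0:y0+90,x0:x0+120],None,fx=6.5,fy=6.5,interpolation=cv2.INTER_CUBIC)[:,:,::-1])
E
python3 look.py w5.png
```

```text
[0.44729445 0.19008638 0.19044237] [ 3.14158421e+00 -3.47709539e-06 -2.44473902e+00] 9.05
[[323.60541673 231.39121201]
 [334.6402179  153.87177363]
 [318.30947283 166.78407462]]
266 120
```

View pics/c_w5.png

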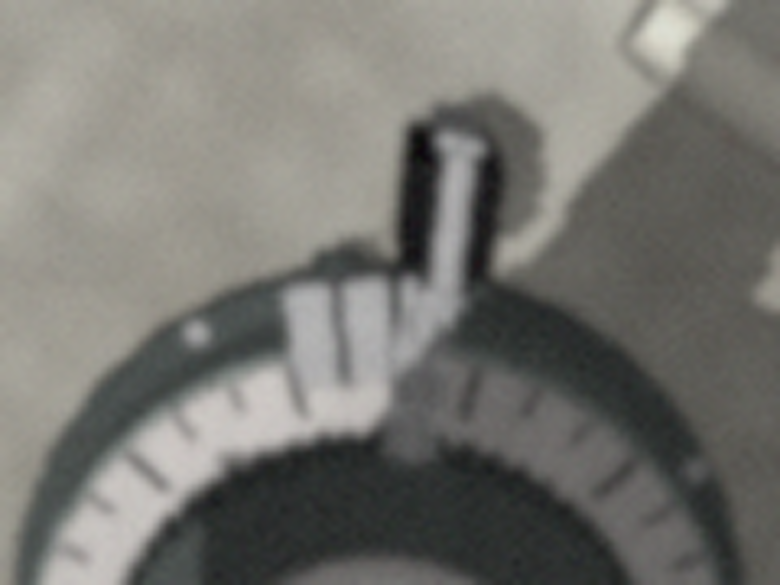

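Clear view: rider line from crop (338,283) to (344,382), tab top from (460,143) to (449,275), arm running down to about (410,440). Converting these to angles.

```bash
cat >> h.py <<'E'
def ang(c,org,pts,z,s=6.5):
    P=onz(c,np.array(pts)/s+org,z)[:,:2]; v=AX-P
    print('ang',np.round(np.degrees(np.arctan2(v[:,1],v[:,0])),2),'r',np.round(np.hypot(*v.T),4)); 
    d=P[-1]-P[0]; d/=np.hypot(*d); print('  dir',np.degrees(np.arctan2(d[1],d[0]))%180,'axis offset mm',1e3*(d[0]*v[0,1]-d[1]*v[0,0])); return P
E
python3 - <<'E'
from h import *
c=load('w5.png');g=np.array([266,120])
ang(c,g,[[338,283],[341,330],[344,382]],.035); ang(c,g,[[460,143],[454,210],[449,275]],.079); ang(c,g,[[428,330],[408,440]],.045)
# scale outer edge: dark/white boundary on drum? fit the disc in full image: white centre disc of ring top
im=c['im'];hsv=cv2.cvtColor(im,cv2.COLOR_RGB2GRAY)
cv2.imwrite('pics/w5full.png',cv2.resize(im[120:290,200:440],None,fx=3.3,fy=3.3,interpolation=cv2.INTER_CUBIC)[:,:,::-1])
E
```

```text
ang [44.52 44.68 44.98] r [0.0693 0.0619 0.0536]
  dir 42.95733182652565 axis offset mm 1.8889504859948558
ang [33.65 33.46 33.16] r [0.0979 0.0894 0.081 ]
  dir 35.981710079359196 axis offset mm -3.980767633332563
ang [32.88 33.78] r [0.0648 0.0474]
  dir 30.43545206759167 axis offset mm 2.7662807751385463
```

View pics/w5full.png

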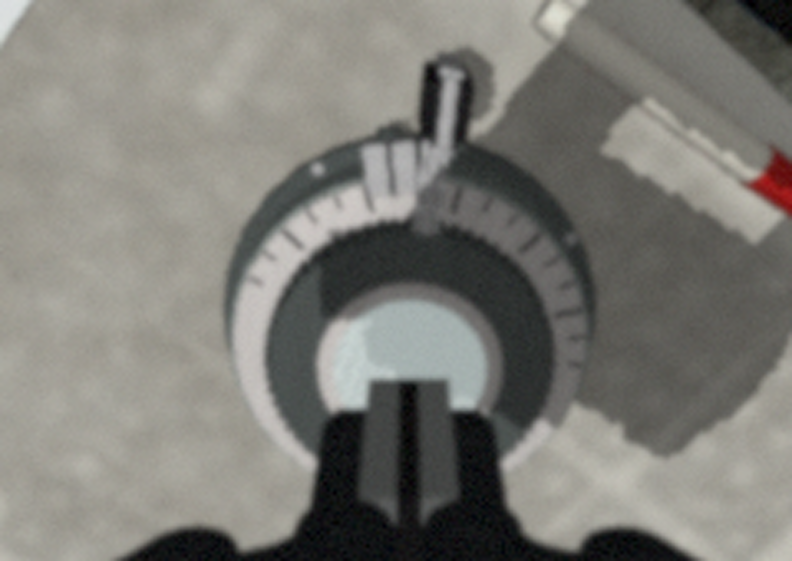

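Run:
```python
from h import *
from scipy.optimize import least_squares
c=load('w5.png');g=np.array([200,120])
for pts,z,r in (([[267,345],[555,345],[409,221]],.046,.0455),([[231,330],[583,380],[590,345]],.031,.06)):
    P=onz(c,np.array(pts)/3.3+g,z)[:,:2]
    s=least_squares(lambda a:np.hypot(*(P-a[:2]).T)-r,AX); s2=least_squares(lambda a:np.hypot(*(P-a[:2]).T)-a[2],[*AX,r]); print(s.x,s.fun,s2.x)
```

```text
[0.48357312 0.22155501] [-0.00047504 -0.00047351  0.00010834] [0.48307212 0.2211369  0.04495588]
[0.47828373 0.21790675] [-0.0006204   0.00056103 -0.00115693] [0.48477096 0.22250818 0.05887605]
```

```bash
sed -i 's/^AX=.*/AX=np.array([.4836,.2216])/' h.py
python3 - <<'E'
from h import *
c=load('w5.png');g=np.array([266,120])
ang(c,g,[[338,283],[341,330],[344,382]],.035); ang(c,g,[[460,143],[454,210],[449,275]],.079); ang(c,g,[[428,330],[408,440]],.045)
E
```

```text
ang [45.53 45.83 46.32] r [0.0668 0.0594 0.0511]
  dir 42.95733182652565 axis offset mm 3.00205442399306
ang [34.07 33.91 33.65] r [0.0952 0.0867 0.0783]
  dir 35.981710079359196 axis offset mm -3.181481642292108
ang [33.49 34.67] r [0.0621 0.0448]
  dir 30.43545206759167 axis offset mm 3.3073755369322675
```

```bash
cat >> h.py <<'E'
C0=np.array([.4016,.1903]); Y0=-2.549
def tgt(delta,gap=0.,z=.0793,o=None):
    r=np.radians(delta); q=R.from_euler('z',r).as_matrix()[:2,:2]@(C0-AX)+AX; y=Y0+r
    T=R.from_euler('xyz',[np.pi,0,y]); return np.r_[q,z]+T.apply([0,gap,0]),T
def rel(a,b): # pose b in tool frame a, command units
    return np.round(a[1].inv().apply(b[0]-a[0])/.2,3),np.round((a[1].inv()*b[1]).as_rotvec()/np.pi,4)
def now():
    o=arm.get_obs(); return o['tool_pos'],R.from_euler('xyz',o['ee_rot'])
E
python3 - <<'E'
from h import *
n=now()
for w in (tgt(0,.02,.16),tgt(0,.015)): print(rel(n,w))
print('push from tgt(0,.015)')
for d in(0,1.5,3,5,7,8.5,9.5): print(d,rel(tgt(0,.015),tgt(d)))
E
```

```text
(array([0.164, 0.247, 0.152]), array([ 0.    , -0.    ,  0.0332]))
(array([0.167, 0.222, 0.556]), array([ 0.    , -0.    ,  0.0332]))
push from tgt(0,.015)
0 (array([ 0.   , -0.075, -0.   ]), array([0., 0., 0.]))
1.5 (array([ 0.002, -0.086, -0.   ]), array([ 0.    ,  0.    , -0.0083]))
3 (array([ 0.005, -0.098, -0.   ]), array([ 0.    ,  0.    , -0.0167]))
5 (array([ 0.007, -0.113, -0.   ]), array([ 0.    ,  0.    , -0.0278]))
7 (array([ 0.009, -0.128, -0.   ]), array([ 0.    ,  0.    , -0.0389]))
8.5 (array([ 0.01 , -0.139, -0.   ]), array([ 0.    ,  0.    , -0.0472]))
9.5 (array([ 0.011, -0.147, -0.   ]), array([ 0.    ,  0.    , -0.0528]))
```

>>> drive_tool:
  commands:
    - {"rx": 0,"ry": 0,"rz": 0.01,"dx": 0.04,"dy": 0.08,"dz": 0.02,"jaw": 1}
    - {"rx": 0,"ry": 0,"rz": 0.02,"dx": 0.09,"dy": 0.17,"dz": 0.07,"jaw": 1}
    - {"rx": 0,"ry": 0,"rz": 0.033,"dx": 0.14,"dy": 0.24,"dz": 0.13,"jaw": 1}
    - {"rx": 0,"ry": 0,"rz": 0.033,"dx": 0.165,"dy": 0.247,"dz": 0.21,"jaw": 1}
    - {"rx": 0,"ry": 0,"rz": 0.033,"dx": 0.167,"dy": 0.24,"dz": 0.32,"jaw": 1}
    - {"rx": 0,"ry": 0,"rz": 0.033,"dx": 0.167,"dy": 0.235,"dz": 0.43,"jaw": 1}
    - {"rx": 0,"ry": 0,"rz": 0.033,"dx": 0.167,"dy": 0.222,"dz": 0.52,"jaw": 1}
    - {"rx": 0,"ry": 0,"rz": 0.033,"dx": 0.167,"dy": 0.222,"dz": 0.555,"jaw": 1}
    - {"rx": 0,"ry": 0,"rz": 0.033,"dx": 0.167,"dy": 0.222,"dz": 0.555,"jaw": 1}
    - {"rx": 0,"ry": 0,"rz": 0.033,"dx": 0.167,"dy": 0.222,"dz": 0.555,"jaw": 1}

```text
time: 10.35
tool_pos: [0.3939, 0.2028, 0.0799]
ee_rot: [-3.141, 0.001, -2.548]
wrist_force: [0.5, -0.3, -0.0]
opening: -0.003
finger_force: 0.0
```

>>> drive_tool:
  commands:
    - {"rx": 0,"ry": 0,"rz": 0,"dx": 0,"dy": -0.035,"dz": 0,"jaw": 1}
    - {"rx": 0,"ry": 0,"rz": 0,"dx": 0,"dy": -0.07,"dz": 0,"jaw": 1}
    - {"rx": 0,"ry": 0,"rz": -0.008,"dx": 0.002,"dy": -0.086,"dz": 0,"jaw": 1}
    - {"rx": 0,"ry": 0,"rz": -0.017,"dx": 0.005,"dy": -0.098,"dz": 0,"jaw": 1}
    - {"rx": 0,"ry": 0,"rz": -0.025,"dx": 0.007,"dy": -0.109,"dz": 0,"jaw": 1}
    - {"rx": 0,"ry": 0,"rz": -0.033,"dx": 0.008,"dy": -0.12,"dz": 0,"jaw": 1}
    - {"rx": 0,"ry": 0,"rz": -0.041,"dx": 0.009,"dy": -0.131,"dz": 0,"jaw": 1}
    - {"rx": 0,"ry": 0,"rz": -0.047,"dx": 0.01,"dy": -0.139,"dz": 0,"jaw": 1}
    - {"rx": 0,"ry": 0,"rz": -0.05,"dx": 0.01,"dy": -0.143,"dz": 0,"jaw": 1}
    - {"rx": 0,"ry": 0,"rz": -0.05,"dx": 0.01,"dy": -0.143,"dz": 0,"jaw": 1}

```text
time: 11.6
tool_pos: [0.4079, 0.1777, 0.0793]
ee_rot: [-3.141, -0.0, -2.391]
wrist_force: [0.5, -0.1, 0.6]
opening: 0.003
finger_force: 0.2
```

Run:
```python
from h import *
n=now(); o=arm.get_obs(); print(o['tool_pos'],o['ee_rot'],o['wrist_force'],o['time'])
r=np.radians(45.5); w=(np.r_[AX-.05*np.array([np.cos(r),np.sin(r)]),.19],R.from_euler('xyz',[np.pi,0,np.pi+r])); print(rel(n,w))
```

```text
[0.40792441 0.17769884 0.07927093] [-3.14149490e+00 -1.26039999e-04 -2.39147676e+00] [ 0.53590225 -0.07993522  0.5812011 ] 11.6
(array([-0.177, -0.108, -0.554]), array([-0.   , -0.   , -0.014]))
```

>>> drive_tool:
  commands:
    - {"rx": 0,"ry": 0,"rz": 0,"dx": 0,"dy": 0.04,"dz": 0,"jaw": 1}
    - {"rx": 0,"ry": 0,"rz": 0,"dx": 0,"dy": 0.07,"dz": -0.04,"jaw": 1}
    - {"rx": 0,"ry": 0,"rz": 0,"dx": 0,"dy": 0.08,"dz": -0.14,"jaw": 1}
    - {"rx": 0,"ry": 0,"rz": 0,"dx": 0,"dy": 0.07,"dz": -0.26,"jaw": 1}
    - {"rx": 0,"ry": 0,"rz": 0,"dx": -0.03,"dy": 0.03,"dz": -0.38,"jaw": 1}
    - {"rx": 0,"ry": 0,"rz": -0.01,"dx": -0.1,"dy": -0.04,"dz": -0.48,"jaw": 1}
    - {"rx": 0,"ry": 0,"rz": -0.014,"dx": -0.16,"dy": -0.09,"dz": -0.55,"jaw": 1}
    - {"rx": 0,"ry": 0,"rz": -0.014,"dx": -0.177,"dy": -0.108,"dz": -0.555,"jaw": 1}
    - {"rx": 0,"ry": 0,"rz": -0.014,"dx": -0.177,"dy": -0.108,"dz": -0.555,"jaw": 1}
    - {"rx": 0,"ry": 0,"rz": -0.014,"dx": -0.177,"dy": -0.108,"dz": -0.555,"jaw": 1}

```text
time: 12.85
tool_pos: [0.4477, 0.1862, 0.1898]
ee_rot: [3.141, -0.001, -2.347]
wrist_force: [0.9, -0.4, 1.1]
opening: 0.001
finger_force: 0.0
```

```bash
python3 look.py w6.png
```

```text
[0.44774931 0.18619209 0.18975277] [ 3.14074961e+00 -1.10636921e-03 -2.34746798e+00] 12.85
[[322.86876613 231.65351983]
 [344.03582817 155.44075452]
 [323.98265695 166.68315177]]
274 121
```

View pics/c_w6.png

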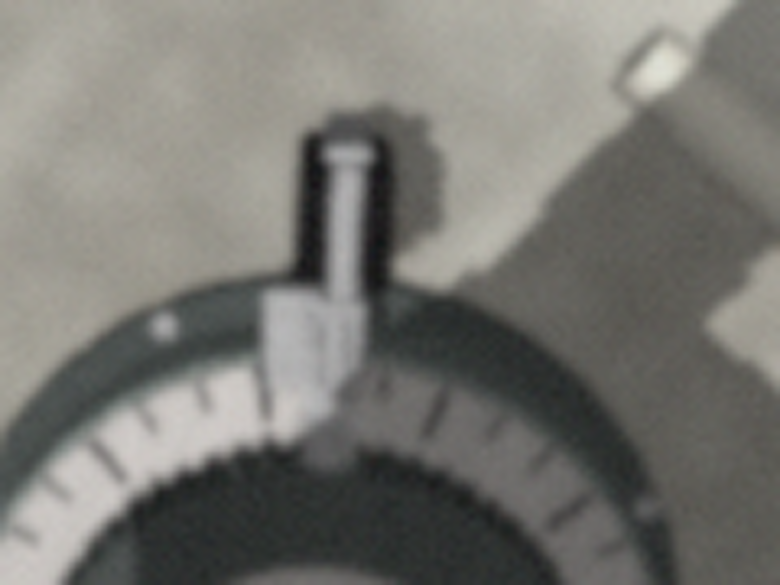

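I've now used 11 views, one over the limit of 10, so I won't open any more pictures. From here I'll measure only from pixel profiles.

Run:
```python
from h import *
c5=load('w5.png');c=load('w6.png')
M=onz(c5,np.array([[338,283],[341,330],[344,382]])/6.5+[266,120],.035); print('mark px',np.round(proj(c,M),1).tolist())
g=cv2.cvtColor(c['im'],cv2.COLOR_RGB2GRAY)
print('     ',*range(310,338))
for y in range(143,186,2): print(y,g[y,310:338].tolist())
print('w5')
g5=cv2.cvtColor(c5['im'],cv2.COLOR_RGB2GRAY)
for y in range(143,186,4): print(y,g5[y,308:345].tolist())
```

```text
mark px [[322.8, 165.8], [322.5, 173.1], [322.1, 181.0]]
      310 311 312 313 314 315 316 317 318 319 320 321 322 323 324 325 326 327 328 329 330 331 332 333 334 335 336 337
143 [159, 155, 156, 157, 159, 159, 159, 159, 153, 133, 90, 42, 38, 66, 103, 122, 129, 129, 130, 123, 102, 68, 36, 50, 73, 89, 94, 94]
145 [160, 158, 161, 162, 164, 161, 161, 161, 152, 130, 83, 31, 36, 71, 115, 147, 156, 159, 158, 148, 124, 82, 41, 39, 61, 85, 93, 95]
147 [159, 161, 163, 166, 165, 166, 164, 162, 150, 117, 74, 30, 25, 32, 72, 119, 148, 158, 149, 122, 77, 36, 25, 29, 57, 83, 88, 95]
149 [161, 160, 163, 166, 167, 166, 164, 162, 147, 117, 69, 35, 20, 41, 82, 130, 160, 172, 162, 129, 79, 39, 31, 37, 54, 80, 91, 93]
151 [159, 159, 160, 165, 161, 164, 164, 160, 145, 109, 65, 39, 30, 50, 101, 141, 170, 170, 157, 123, 69, 36, 29, 36, 59, 79, 91, 95]
153 [158, 160, 159, 164, 160, 163, 162, 156, 142, 103, 61, 35, 32, 51, 98, 149, 171, 170, 151, 111, 62, 35, 34, 37, 62, 86, 93, 92]
155 [155, 157, 155, 159, 160, 158, 162, 159, 142, 99, 55, 32, 24, 52, 102, 153, 169, 166, 146, 99, 52, 32, 28, 37, 57, 79, 91, 9
[... 3289 characters left out ...]
24, 165, 177, 180, 178, 175, 166, 140, 120, 144, 167, 177, 175, 174, 172, 156, 139, 144, 154, 153, 158, 157, 136, 108, 92, 77, 65, 54, 55, 50, 52, 53, 43, 53, 48]
175 [128, 132, 141, 161, 172, 173, 175, 172, 168, 150, 118, 126, 158, 170, 171, 169, 173, 159, 149, 157, 149, 137, 121, 101, 99, 102, 101, 97, 91, 86, 85, 80, 77, 77, 74, 71, 62]
179 [195, 187, 157, 137, 154, 172, 178, 182, 180, 175, 161, 156, 166, 177, 183, 184, 178, 161, 124, 99, 89, 93, 90, 90, 87, 94, 95, 104, 100, 88, 72, 79, 98, 106, 106, 103, 103]
183 [198, 196, 189, 170, 152, 167, 187, 196, 192, 193, 191, 188, 188, 187, 184, 175, 155, 126, 109, 104, 97, 94, 92, 97, 97, 106, 103, 99, 91, 78, 84, 101, 104, 104, 105, 105, 101]
```

Run:
```python
from h import *
n=now()
print(rel(n,tgt(9,.02,.16)),rel(n,tgt(9,.015)))
for d in(9,9.5,10,10.5): print(d,rel(tgt(9,.015),tgt(d)))
# target look pose: along rider, shifted 15 mm in tool +y, lower
r=np.radians(45.5);T=R.from_euler('xyz',[np.pi,0,np.pi+r]); w=(np.r_[AX-.05*np.array([np.cos(r),np.sin(r)]),.16]+T.apply([0,.015,0]),T)
print('look',rel(tgt(10.5),w))
# w6 tab centre by strip and by pads
c=load('w6.png');ang(c,np.zeros(2),[[326.9,149],[326.4,155],[326.2,163]],.079,1); ang(c,np.zeros(2),[[322,167],[322,179]],.035,1)
```

```text
(array([0.167, 0.215, 0.149]), array([ 0.0002, -0.0003,  0.0141])) (array([0.167, 0.189, 0.553]), array([ 0.0002, -0.0003,  0.0141]))
9 (array([ 0.   , -0.075, -0.   ]), array([0., 0., 0.]))
9.5 (array([ 0.001, -0.079, -0.   ]), array([-0.    ,  0.    , -0.0028]))
10 (array([ 0.002, -0.082, -0.   ]), array([ 0.    ,  0.    , -0.0056]))
10.5 (array([ 0.002, -0.086, -0.   ]), array([-0.    ,  0.    , -0.0083]))
look (array([-0.176, -0.029, -0.403]), array([-0.    ,  0.    , -0.0058]))
ang [43.37 43.5  43.44] r [0.0916 0.0867 0.0799]
  dir 42.85999574614347 axis offset mm 0.8109085472914126
ang [46.21 46.4 ] r [0.0657 0.0533]
  dir 45.394945727033985 axis offset mm 0.9375790786409627
```

>>> drive_tool:
  commands:
    - {"rx": 0,"ry": 0,"rz": 0.005,"dx": 0.04,"dy": 0.07,"dz": 0.02,"jaw": 1}
    - {"rx": 0,"ry": 0,"rz": 0.01,"dx": 0.09,"dy": 0.15,"dz": 0.07,"jaw": 1}
    - {"rx": 0,"ry": 0,"rz": 0.014,"dx": 0.14,"dy": 0.21,"dz": 0.13,"jaw": 1}
    - {"rx": 0,"ry": 0,"rz": 0.014,"dx": 0.165,"dy": 0.215,"dz": 0.21,"jaw": 1}
    - {"rx": 0,"ry": 0,"rz": 0.014,"dx": 0.167,"dy": 0.21,"dz": 0.32,"jaw": 1}
    - {"rx": 0,"ry": 0,"rz": 0.014,"dx": 0.167,"dy": 0.2,"dz": 0.43,"jaw": 1}
    - {"rx": 0,"ry": 0,"rz": 0.014,"dx": 0.167,"dy": 0.189,"dz": 0.52,"jaw": 1}
    - {"rx": 0,"ry": 0,"rz": 0.014,"dx": 0.167,"dy": 0.189,"dz": 0.553,"jaw": 1}
    - {"rx": 0,"ry": 0,"rz": 0.014,"dx": 0.167,"dy": 0.189,"dz": 0.553,"jaw": 1}
    - {"rx": 0,"ry": 0,"rz": 0.014,"dx": 0.167,"dy": 0.189,"dz": 0.553,"jaw": 1}

```text
time: 14.15
tool_pos: [0.3984, 0.1889, 0.0803]
ee_rot: [-3.141, 0.001, -2.391]
wrist_force: [-0.7, -0.2, 0.2]
opening: -0.004
finger_force: 0.0
```

Run:
```python
from h import *
n=now()
for d in(9,9.5,10,10.5): print(d,rel(n,tgt(d)))
```

```text
9 (array([ 0.004, -0.071,  0.005]), array([-0.0002,  0.0003,  0.0001]))
9.5 (array([ 0.005, -0.075,  0.005]), array([-0.0002,  0.0003, -0.0026]))
10 (array([ 0.006, -0.079,  0.005]), array([-0.0002,  0.0003, -0.0054]))
10.5 (array([ 0.007, -0.083,  0.005]), array([-0.0002,  0.0003, -0.0082]))
```

>>> drive_tool:
  commands:
    - {"rx": 0,"ry": 0,"rz": 0,"dx": 0,"dy": -0.035,"dz": 0.005,"jaw": 1}
    - {"rx": 0,"ry": 0,"rz": 0,"dx": 0.002,"dy": -0.06,"dz": 0.005,"jaw": 1}
    - {"rx": 0,"ry": 0,"rz": 0,"dx": 0.004,"dy": -0.07,"dz": 0.005,"jaw": 1}
    - {"rx": 0,"ry": 0,"rz": -0.002,"dx": 0.005,"dy": -0.074,"dz": 0.005,"jaw": 1}
    - {"rx": 0,"ry": 0,"rz": -0.004,"dx": 0.006,"dy": -0.077,"dz": 0.005,"jaw": 1}
    - {"rx": 0,"ry": 0,"rz": -0.006,"dx": 0.007,"dy": -0.08,"dz": 0.005,"jaw": 1}
    - {"rx": 0,"ry": 0,"rz": -0.008,"dx": 0.007,"dy": -0.083,"dz": 0.005,"jaw": 1}
    - {"rx": 0,"ry": 0,"rz": -0.008,"dx": 0.007,"dy": -0.083,"dz": 0.005,"jaw": 1}
    - {"rx": 0,"ry": 0,"rz": -0.008,"dx": 0.007,"dy": -0.083,"dz": 0.005,"jaw": 1}
    - {"rx": 0,"ry": 0,"rz": -0.008,"dx": 0.007,"dy": -0.083,"dz": 0.005,"jaw": 1}

```text
time: 15.4
tool_pos: [0.4084, 0.1757, 0.0787]
ee_rot: [3.142, -0.0, -2.366]
wrist_force: [-0.3, 0.9, 1.6]
opening: 0.001
finger_force: 0.5
```

Run:
```python
from h import *
n=now(); print(rel(n,tgt(10.5)),rel(n,tgt(10)),arm.get_obs()['wrist_force'],n[0],n[1].as_euler('xyz'))
```

```text
(array([-0.002, -0.   , -0.003]), array([ 0.    , -0.    , -0.0002])) (array([-0.002,  0.004, -0.003]), array([ 0.    , -0.    ,  0.0026])) [-0.33117314  0.90866631  1.59920564] [0.40842016 0.17569072 0.07867518] [ 3.14154176e+00 -1.27845338e-04 -2.36642125e+00]
```

>>> drive_tool:
  commands:
    - {"rx": 0,"ry": 0,"rz": 0,"dx": 0,"dy": 0.04,"dz": 0,"jaw": 1}
    - {"rx": 0,"ry": 0,"rz": 0,"dx": 0,"dy": 0.08,"dz": -0.04,"jaw": 1}
    - {"rx": 0,"ry": 0,"rz": 0,"dx": 0,"dy": 0.1,"dz": -0.14,"jaw": 1}
    - {"rx": 0,"ry": 0,"rz": 0,"dx": 0,"dy": 0.1,"dz": -0.26,"jaw": 1}
    - {"rx": 0,"ry": 0,"rz": 0,"dx": -0.03,"dy": 0.06,"dz": -0.34,"jaw": 1}
    - {"rx": 0,"ry": 0,"rz": -0.003,"dx": -0.1,"dy": 0.02,"dz": -0.39,"jaw": 1}
    - {"rx": 0,"ry": 0,"rz": -0.006,"dx": -0.16,"dy": -0.02,"dz": -0.4,"jaw": 1}
    - {"rx": 0,"ry": 0,"rz": -0.006,"dx": -0.176,"dy": -0.029,"dz": -0.4,"jaw": 1}
    - {"rx": 0,"ry": 0,"rz": -0.006,"dx": -0.176,"dy": -0.029,"dz": -0.4,"jaw": 1}
    - {"rx": 0,"ry": 0,"rz": -0.006,"dx": -0.176,"dy": -0.029,"dz": -0.4,"jaw": 1}

```text
time: 16.65
tool_pos: [0.4371, 0.1962, 0.1586]
ee_rot: [3.141, -0.0, -2.347]
wrist_force: [0.4, 0.8, -0.8]
opening: 0.003
finger_force: 0.0
```

Run:
```python
from h import *
o=arm.get_obs(); shot('wrist','w7.png'); print(o['tool_pos'],o['ee_rot'],o['time'])
c=load('w7.png'); X=[[*AX,.046]]
for a,r,z in((44.5,.077,.079),(44.5,.099,.079),(45.4,.066,.035),(45.4,.052,.035),(44.5,.066,.045),(44.5,.046,.045)):
    X.append([AX[0]-r*np.cos(np.radians(a)),AX[1]-r*np.sin(np.radians(a)),z])
p=proj(c,X); print(np.round(p,1).tolist())
x0=int(p[1:,0].mean())-18;y0=int(p[1:,1].min())
g=cv2.cvtColor(c['im'],cv2.COLOR_RGB2GRAY); print('   ',*range(x0,x0+36))
for y in range(y0,int(p[1:,1].max())+6,2): print(y,*g[y,x0:x0+36])
```

```text
[0.43708511 0.1962282  0.15860922] [ 3.14129704e+00 -4.87761520e-04 -2.34745428e+00] 16.65
[[307.1, 247.1], [304.5, 176.9], [304.4, 146.9], [306.5, 175.3], [306.8, 190.2], [307.1, 178.4], [307.1, 200.3]]
    288 289 290 291 292 293 294 295 296 297 298 299 300 301 302 303 304 305 306 307 308 309 310 311 312 313 314 315 316 317 318 319 320 321 322 323
146 162 158 156 159 160 158 161 157 159 160 159 155 145 135 122 103 88 85 82 84 78 77 74 73 80 83 90 94 98 96 96 98 95 97 98 96
148 160 159 160 161 159 159 161 163 162 160 150 128 91 68 75 81 87 85 80 82 79 66 47 27 26 38 61 80 93 99 99 98 99 100 97 99
150 161 159 158 158 163 161 163 164 164 156 133 91 94 125 140 138 130 124 115 108 95 66 37 24 1 13 43 71 90 94 100 100 96 97 95 97
152 160 159 158 161 159 166 166 165 160 136 97 66 110 155 173 172 167 167 160 155 135 90 43 15 10 19 45 72 92 98 100 97 99 97 96 100
154 160 161 161 162 163 165 164 158 139 94 49 31 51 82 118 146 158 158 144 125 90 54 26 11 21 20 49 74 90 95 97 98 99 99 99 99
156 157 158 158 161 162 159 161 149 114 68 36 29 34 69 121 160 174 174 159 124 75 37 26 24 20 29 56 80 9
[... 2526 characters left out ...]
59 172 153 126 111 114 113 113 109 111
196 208 208 207 208 205 206 207 204 199 182 167 174 191 190 182 187 185 179 176 172 158 146 150 138 122 126 138 139 132 119 112 113 114 114 113 110
198 207 206 207 205 201 193 192 193 189 168 151 149 153 144 150 177 181 173 173 169 156 148 148 134 111 108 113 115 113 108 110 112 114 113 114 111
200 196 184 176 171 158 133 120 117 103 81 77 85 80 83 126 166 171 153 140 141 134 126 128 112 85 69 87 91 85 81 84 98 106 106 109 103
202 118 102 91 75 58 50 50 46 40 42 40 38 41 59 103 132 129 111 101 99 91 90 86 78 57 42 40 43 43 42 47 56 62 69 65 72
204 40 45 43 39 36 34 38 39 41 43 40 40 41 52 64 78 83 84 87 86 81 78 75 65 50 44 39 38 40 37 35 33 32 38 34 44
```

At row 182 the rider's centre is at column 305.7 and the arm's is at about 306.6, where 305.0 would be aligned after parallax. That leaves about 1.3°, so I'll push 1.1° more.

Run:
```python
from h import *
n=now()
print(rel(n,tgt(10.5,.02,.16)),rel(n,tgt(10.5,.01)))
```

```text
(array([ 0.171,  0.13 , -0.007]), array([ 0.0001, -0.0001,  0.0058])) (array([0.171, 0.08 , 0.397]), array([ 0.0001, -0.0001,  0.0058]))
```

>>> drive_tool:
  commands:
    - {"rx": 0,"ry": 0,"rz": 0.002,"dx": 0.05,"dy": 0.06,"dz": 0,"jaw": 1}
    - {"rx": 0,"ry": 0,"rz": 0.005,"dx": 0.11,"dy": 0.11,"dz": 0,"jaw": 1}
    - {"rx": 0,"ry": 0,"rz": 0.006,"dx": 0.16,"dy": 0.14,"dz": 0.02,"jaw": 1}
    - {"rx": 0,"ry": 0,"rz": 0.006,"dx": 0.171,"dy": 0.14,"dz": 0.08,"jaw": 1}
    - {"rx": 0,"ry": 0,"rz": 0.006,"dx": 0.171,"dy": 0.14,"dz": 0.18,"jaw": 1}
    - {"rx": 0,"ry": 0,"rz": 0.006,"dx": 0.171,"dy": 0.13,"dz": 0.28,"jaw": 1}
    - {"rx": 0,"ry": 0,"rz": 0.006,"dx": 0.171,"dy": 0.11,"dz": 0.37,"jaw": 1}
    - {"rx": 0,"ry": 0,"rz": 0.006,"dx": 0.171,"dy": 0.1,"dz": 0.397,"jaw": 1}
    - {"rx": 0,"ry": 0,"rz": 0.006,"dx": 0.171,"dy": 0.09,"dz": 0.397,"jaw": 1}
    - {"rx": 0,"ry": 0,"rz": 0.006,"dx": 0.171,"dy": 0.09,"dz": 0.397,"jaw": 1}

```text
time: 17.95
tool_pos: [0.4013, 0.1844, 0.0798]
ee_rot: [-3.141, 0.001, -2.367]
wrist_force: [-0.7, -1.0, 0.1]
opening: -0.002
finger_force: 0.0
```

Run:
```python
from h import *
n=now(); print(n[0])
for d in(10.5,11,11.6): print(d,rel(n,tgt(d)))
```

```text
[0.40128448 0.18441171 0.07975462]
10.5 (array([ 0.003, -0.056,  0.002]), array([-0.0002,  0.0003, -0.0003]))
11 (array([ 0.004, -0.06 ,  0.002]), array([-0.0002,  0.0003, -0.003 ]))
11.6 (array([ 0.005, -0.065,  0.002]), array([-0.0002,  0.0003, -0.0064]))
```

>>> drive_tool:
  commands:
    - {"rx": 0,"ry": 0,"rz": 0,"dx": 0,"dy": -0.025,"dz": 0.002,"jaw": 1}
    - {"rx": 0,"ry": 0,"rz": 0,"dx": 0.002,"dy": -0.045,"dz": 0.002,"jaw": 1}
    - {"rx": 0,"ry": 0,"rz": 0,"dx": 0.003,"dy": -0.055,"dz": 0.002,"jaw": 1}
    - {"rx": 0,"ry": 0,"rz": -0.002,"dx": 0.004,"dy": -0.058,"dz": 0.002,"jaw": 1}
    - {"rx": 0,"ry": 0,"rz": -0.003,"dx": 0.004,"dy": -0.06,"dz": 0.002,"jaw": 1}
    - {"rx": 0,"ry": 0,"rz": -0.005,"dx": 0.005,"dy": -0.062,"dz": 0.002,"jaw": 1}
    - {"rx": 0,"ry": 0,"rz": -0.006,"dx": 0.005,"dy": -0.064,"dz": 0.002,"jaw": 1}
    - {"rx": 0,"ry": 0,"rz": -0.006,"dx": 0.005,"dy": -0.065,"dz": 0.002,"jaw": 1}
    - {"rx": 0,"ry": 0,"rz": -0.006,"dx": 0.005,"dy": -0.065,"dz": 0.002,"jaw": 1}
    - {"rx": 0,"ry": 0,"rz": -0.006,"dx": 0.005,"dy": -0.065,"dz": 0.002,"jaw": 1}

```text
time: 19.2
tool_pos: [0.4092, 0.1744, 0.0789]
ee_rot: [3.142, -0.0, -2.348]
wrist_force: [-0.6, 1.6, 0.3]
opening: -0.002
finger_force: 0.6
```

Run:
```python
from h import *
n=now(); print(rel(n,tgt(11.6)),arm.get_obs()['wrist_force'],arm.get_obs()['finger_force'])
r=np.radians(45.5);T=R.from_euler('xyz',[np.pi,0,np.pi+r]); w=(np.r_[AX-.06*np.array([np.cos(r),np.sin(r)]),.155]+T.apply([0,.012,0]),T)
print('look',rel(n,w))
```

```text
(array([-0.001, -0.001, -0.002]), array([ 0.    , -0.    , -0.0003])) [-0.55772725  1.58098174  0.34214635] 0.5865327827632427
look (array([-0.129, -0.04 , -0.38 ]), array([ 0., -0., -0.]))
```

>>> drive_tool:
  commands:
    - {"rx": 0,"ry": 0,"rz": 0,"dx": 0,"dy": 0.04,"dz": 0,"jaw": 1}
    - {"rx": 0,"ry": 0,"rz": 0,"dx": 0,"dy": 0.08,"dz": -0.04,"jaw": 1}
    - {"rx": 0,"ry": 0,"rz": 0,"dx": 0,"dy": 0.1,"dz": -0.14,"jaw": 1}
    - {"rx": 0,"ry": 0,"rz": 0,"dx": 0,"dy": 0.1,"dz": -0.26,"jaw": 1}
    - {"rx": 0,"ry": 0,"rz": 0,"dx": -0.03,"dy": 0.06,"dz": -0.34,"jaw": 1}
    - {"rx": 0,"ry": 0,"rz": 0,"dx": -0.1,"dy": 0.02,"dz": -0.39,"jaw": 1}
    - {"rx": 0,"ry": 0,"rz": 0,"dx": -0.16,"dy": -0.02,"dz": -0.4,"jaw": 1}
    - {"rx": 0,"ry": 0,"rz": 0,"dx": -0.176,"dy": -0.025,"dz": -0.4,"jaw": 1}
    - {"rx": 0,"ry": 0,"rz": 0,"dx": -0.176,"dy": -0.025,"dz": -0.4,"jaw": 1}
    - {"rx": 0,"ry": 0,"rz": 0,"dx": -0.176,"dy": -0.025,"dz": -0.4,"jaw": 1}

```text
time: 20.45
tool_pos: [0.4369, 0.1961, 0.1588]
ee_rot: [3.141, -0.0, -2.347]
wrist_force: [0.3, -0.4, -0.7]
opening: 0.002
finger_force: 0.0
```

Run:
```python
from h import *
o=arm.get_obs(); shot('wrist','w8.png'); print(o['tool_pos'],o['ee_rot'],o['time'])
c=load('w8.png'); X=[[*AX,.046]]
for a,r,z in((45.5,.077,.079),(45.5,.099,.079),(45.5,.066,.035),(45.5,.052,.035),(45.5,.066,.045),(45.5,.046,.045)):
    X.append([AX[0]-r*np.cos(np.radians(a)),AX[1]-r*np.sin(np.radians(a)),z])
p=proj(c,X); print(np.round(p,1).tolist())
x0=int(p[1:,0].mean())-16;y0=int(p[1:,1].min())+6
g=cv2.cvtColor(c['im'],cv2.COLOR_RGB2GRAY); print('   ',*range(x0,x0+30))
for y in range(y0,int(p[1:,1].max())+6,2): print(y,*g[y,x0:x0+30])
```

```text
[0.43690646 0.19606543 0.15882452] [ 3.14130336e+00 -4.44267125e-04 -2.34737967e+00] 20.45
[[307.1, 247.2], [302.7, 177.1], [302.0, 147.1], [306.4, 175.5], [306.7, 190.4], [305.7, 178.6], [306.2, 200.5]]
    288 289 290 291 292 293 294 295 296 297 298 299 300 301 302 303 304 305 306 307 308 309 310 311 312 313 314 315 316 317
153 160 159 162 162 159 159 147 117 72 51 94 134 158 163 161 158 157 146 124 73 29 14 15 17 41 67 91 93 97 99
155 160 159 160 160 160 151 123 74 37 24 37 79 118 150 164 157 138 103 62 35 17 13 12 21 43 72 93 95 96 98
157 156 159 161 158 156 146 111 69 35 27 40 80 126 165 175 171 148 107 60 25 34 24 19 17 42 68 86 94 95 96
159 154 155 156 156 160 150 126 76 40 32 36 78 125 164 178 176 152 110 66 35 31 27 17 20 41 66 86 95 93 97
161 154 156 153 156 157 144 116 71 34 27 40 78 127 164 177 174 152 111 62 32 32 24 25 19 37 67 87 95 96 97
163 153 153 152 152 153 144 122 77 38 29 40 75 123 163 177 172 154 113 62 36 30 26 21 21 35 61 88 96 94 91
165 155 152 151 153 150 140 107 70 33 30 39 69 123 163 176 171 151 116 67 34 27 26 21 27 45 69 88 96 91 93
167 154 153 156 154 
[... 1538 characters left out ...]
 149 137 125 141 171 184 171 146 119
195 194 204 206 207 202 207 205 202 193 165 140 160 185 184 186 187 181 179 170 154 144 148 137 122 124 135 134 127 118 113
197 209 206 205 204 204 203 200 202 200 187 174 175 178 176 180 184 181 178 172 157 142 145 135 117 114 117 115 113 113 113
199 203 192 176 161 169 168 162 159 154 136 121 117 115 136 157 168 171 166 159 145 132 126 109 89 94 102 108 104 101 102
201 167 137 102 83 85 88 79 73 58 54 61 62 59 81 110 122 124 120 112 104 96 91 81 59 52 64 67 60 57 61
203 82 70 53 41 35 40 42 37 37 36 34 34 45 66 92 101 102 101 96 92 86 83 75 56 43 42 39 42 40 39
205 37 41 35 40 39 34 40 47 48 38 40 40 49 56 61 63 69 70 71 69 69 61 58 50 47 44 39 40 41 39
```

Run:
```python
from h import *
from scipy.optimize import least_squares
from scipy.ndimage import gaussian_filter
for f in('w5.png','w6.png','w7.png','w8.png'):
    c=load(f); g=gaussian_filter(cv2.cvtColor(c['im'],cv2.COLOR_RGB2GRAY).astype(np.float32),.5)
    lev=0; out=[]
    for lo,hi in((.040,.051),(.022,.035)):
        pts=[]; th=np.radians(np.arange(-45,136,2.)); rr=np.arange(lo,hi,.0002)
        for t in th:
            if lo>.03 and abs(np.degrees(t)-42)<16: continue
            X=np.c_[AX[0]-rr*np.cos(t),AX[1]-rr*np.sin(t),np.full(len(rr),.046)]
            p=proj(c,X).astype(np.float32); v=cv2.remap(g,p[None,:,0].copy(),p[None,:,1].copy(),cv2.INTER_LINEAR)[0]
            d=np.gradient(v)*(1 if lo>.03 else -1); i=d.argmax()
            if 2<i<len(d)-3 and d[i]>.8: pts.append(X[i,:2])
        P=np.array(pts); s=least_squares(lambda a:np.hypot(*(P-a[:2]).T)-a[2],[*AX,(lo+hi)/2],loss='soft_l1',f_scale=.0005)
        e=s.x[:2]-AX; r=np.radians(45.5)
        print(f,len(P),np.round(s.x,4),'rms',np.sqrt((s.fun**2).mean()).round(5),'tang mm',np.round(1e3*(e@[np.sin(r),-np.cos(r)]),2),'radial',np.round(1e3*(e@[-np.cos(r),-np.sin(r)]),2))
```

```text
w5.png 75 [0.4832 0.22   0.0449] rms 0.00045 tang mm 0.83 radial 1.43
w5.png 72 [0.4862 0.2226 0.0289] rms 0.00165 tang mm 1.13 radial -2.51
w6.png 75 [0.4831 0.2194 0.0447] rms 0.0004 tang mm 1.2 radial 1.94
w6.png 68 [0.4861 0.2224 0.0289] rms 0.0016 tang mm 1.25 radial -2.33
w7.png 75 [0.4824 0.2193 0.0446] rms 0.00038 tang mm 0.72 radial 2.46
w7.png 83 [0.4865 0.2232 0.0294] rms 0.00087 tang mm 0.91 radial -3.16
w8.png 75 [0.4823 0.2192 0.0445] rms 0.00043 tang mm 0.72 radial 2.62
w8.png 82 [0.4864 0.2231 0.0294] rms 0.00059 tang mm 0.98 radial -3.04
```

The axis fits place the rider at about 45.35° and the lever at about 44.95°, so it is still about 0.4° short. One last push of 0.3°.

>>> drive_tool:
  commands:
    - {"rx": 0,"ry": 0,"rz": 0,"dx": 0.05,"dy": 0.06,"dz": 0,"jaw": 1}
    - {"rx": 0,"ry": 0,"rz": 0,"dx": 0.11,"dy": 0.11,"dz": 0,"jaw": 1}
    - {"rx": 0,"ry": 0,"rz": 0,"dx": 0.16,"dy": 0.14,"dz": 0.02,"jaw": 1}
    - {"rx": 0,"ry": 0,"rz": 0,"dx": 0.173,"dy": 0.14,"dz": 0.08,"jaw": 1}
    - {"rx": 0,"ry": 0,"rz": 0,"dx": 0.173,"dy": 0.14,"dz": 0.18,"jaw": 1}
    - {"rx": 0,"ry": 0,"rz": 0,"dx": 0.173,"dy": 0.13,"dz": 0.28,"jaw": 1}
    - {"rx": 0,"ry": 0,"rz": 0,"dx": 0.173,"dy": 0.11,"dz": 0.37,"jaw": 1}
    - {"rx": 0,"ry": 0,"rz": 0,"dx": 0.173,"dy": 0.1,"dz": 0.4,"jaw": 1}
    - {"rx": 0,"ry": 0,"rz": 0,"dx": 0.173,"dy": 0.09,"dz": 0.4,"jaw": 1}
    - {"rx": 0,"ry": 0,"rz": 0,"dx": 0.173,"dy": 0.09,"dz": 0.4,"jaw": 1}

```text
time: 21.75
tool_pos: [0.4008, 0.184, 0.0793]
ee_rot: [-3.141, 0.001, -2.348]
wrist_force: [0.5, 0.2, 0.6]
opening: 0.001
finger_force: 0.0
```

Run:
```python
from h import *
n=now(); print(n[0])
for d in(11.6,11.9): print(d,rel(n,tgt(d)))
```

```text
[0.40079602 0.18396446 0.07934252]
11.6 (array([ 0.003, -0.065,  0.   ]), array([-0.0002,  0.0003, -0.0004]))
11.9 (array([ 0.004, -0.067,  0.   ]), array([-0.0002,  0.0003, -0.002 ]))
```

>>> drive_tool:
  commands:
    - {"rx": 0,"ry": 0,"rz": 0,"dx": 0,"dy": -0.025,"dz": 0,"jaw": 1}
    - {"rx": 0,"ry": 0,"rz": 0,"dx": 0.002,"dy": -0.045,"dz": 0,"jaw": 1}
    - {"rx": 0,"ry": 0,"rz": 0,"dx": 0.003,"dy": -0.055,"dz": 0,"jaw": 1}
    - {"rx": 0,"ry": 0,"rz": -0.001,"dx": 0.003,"dy": -0.06,"dz": 0,"jaw": 1}
    - {"rx": 0,"ry": 0,"rz": -0.001,"dx": 0.003,"dy": -0.062,"dz": 0,"jaw": 1}
    - {"rx": 0,"ry": 0,"rz": -0.002,"dx": 0.004,"dy": -0.064,"dz": 0,"jaw": 1}
    - {"rx": 0,"ry": 0,"rz": -0.002,"dx": 0.004,"dy": -0.066,"dz": 0,"jaw": 1}
    - {"rx": 0,"ry": 0,"rz": -0.002,"dx": 0.004,"dy": -0.066,"dz": 0,"jaw": 1}
    - {"rx": 0,"ry": 0,"rz": -0.002,"dx": 0.004,"dy": -0.066,"dz": 0,"jaw": 1}
    - {"rx": 0,"ry": 0,"rz": -0.002,"dx": 0.004,"dy": -0.066,"dz": 0,"jaw": 1}

```text
time: 23.0
tool_pos: [0.4092, 0.1742, 0.0789]
ee_rot: [3.141, -0.0, -2.341]
wrist_force: [-1.7, 0.3, -1.4]
opening: 0.006
finger_force: 0.6
```

Run:
```python
from h import *
n=now(); o=arm.get_obs();print(rel(n,tgt(11.6)),rel(n,tgt(11.9)),o['wrist_force'],o['finger_force'],n[0])
```

```text
(array([-0.002, -0.001, -0.002]), array([ 0.    , -0.    ,  0.0017])) (array([-0.002, -0.003, -0.002]), array([ 0., -0.,  0.])) [-1.68214748  0.3449826  -1.41187595] 0.642372127622366 [0.40916112 0.17418562 0.07887153]
```

>>> drive_tool:
  commands:
    - {"rx": 0,"ry": 0,"rz": 0,"dx": 0,"dy": -0.001,"dz": 0,"jaw": 1}
    - {"rx": 0,"ry": 0,"rz": 0,"dx": 0,"dy": -0.002,"dz": 0,"jaw": 1}
    - {"rx": 0,"ry": 0,"rz": 0,"dx": 0,"dy": -0.002,"dz": 0,"jaw": 1}
    - {"rx": 0,"ry": 0,"rz": 0,"dx": 0,"dy": -0.002,"dz": 0,"jaw": 1}
    - {"rx": 0,"ry": 0,"rz": 0,"dx": 0,"dy": 0.04,"dz": 0,"jaw": 1}
    - {"rx": 0,"ry": 0,"rz": 0,"dx": 0,"dy": 0.08,"dz": -0.04,"jaw": 1}
    - {"rx": 0,"ry": 0,"rz": 0,"dx": 0,"dy": 0.1,"dz": -0.14,"jaw": 1}
    - {"rx": 0,"ry": 0,"rz": 0,"dx": 0,"dy": 0.1,"dz": -0.26,"jaw": 1}
    - {"rx": 0,"ry": 0,"rz": 0,"dx": -0.03,"dy": 0.06,"dz": -0.34,"jaw": 1}
    - {"rx": 0,"ry": 0,"rz": 0,"dx": -0.1,"dy": 0.02,"dz": -0.39,"jaw": 1}

```text
time: 24.25
tool_pos: [0.4204, 0.1917, 0.1584]
ee_rot: [-3.14, 0.001, -2.341]
wrist_force: [-0.4, 0.0, -0.0]
opening: 0.002
finger_force: 0.0
```

Run:
```python
from h import *
r=np.radians(45.5);T=R.from_euler('xyz',[np.pi,0,np.pi+r]); w=(np.array([.4369,.1961,.1588]),T)
print(rel(now(),w))
```

```text
(array([-0.073, -0.044, -0.002]), array([-0.0004,  0.0004,  0.0021]))
```

>>> drive_tool:
  commands:
    - {"rx": 0,"ry": 0,"rz": 0.001,"dx": -0.035,"dy": -0.02,"dz": 0,"jaw": 1}
    - {"rx": 0,"ry": 0,"rz": 0.002,"dx": -0.06,"dy": -0.037,"dz": 0,"jaw": 1}
    - {"rx": 0,"ry": 0,"rz": 0.002,"dx": -0.073,"dy": -0.044,"dz": 0,"jaw": 1}
    - {"rx": 0,"ry": 0,"rz": 0.002,"dx": -0.073,"dy": -0.044,"dz": 0,"jaw": 1}
    - {"rx": 0,"ry": 0,"rz": 0.002,"dx": -0.073,"dy": -0.044,"dz": 0,"jaw": 1}
    - {"rx": 0,"ry": 0,"rz": 0.002,"dx": -0.073,"dy": -0.044,"dz": 0,"jaw": 1}
    - {"rx": 0,"ry": 0,"rz": 0.002,"dx": -0.073,"dy": -0.044,"dz": 0,"jaw": 1}
    - {"rx": 0,"ry": 0,"rz": 0.002,"dx": -0.073,"dy": -0.044,"dz": 0,"jaw": 1}
    - {"rx": 0,"ry": 0,"rz": 0.002,"dx": -0.073,"dy": -0.044,"dz": 0,"jaw": 1}
    - {"rx": 0,"ry": 0,"rz": 0.002,"dx": -0.073,"dy": -0.044,"dz": 0,"jaw": 1}

```text
time: 25.5
tool_pos: [0.4368, 0.1956, 0.1569]
ee_rot: [3.142, -0.0, -2.348]
wrist_force: [0.3, -0.2, -0.5]
opening: 0.001
finger_force: 0.0
```

Run:
```python
from h import *
shot('wrist','w9.png'); o=arm.get_obs(); print(o['tool_pos'],o['time'])
def half(v,x,lo): # subpixel columns crossing lo
    s=np.flatnonzero((v[:-1]<lo)!=(v[1:]<lo)); return x+s+(lo-v[s])/(v[s+1]-v[s])
for f in('w7.png','w8.png','w9.png'):
    c=load(f); g=cv2.cvtColor(c['im'],cv2.COLOR_RGB2GRAY).astype(float)
    y=range(158,169); t=np.mean([half(g[k,297:312],297,100)[:2].mean() for k in y])
    yr=range(179,184); l=np.mean([half(g[k,290:300],290,125)[0] for k in yr]); rr=np.mean([half(g[k,312:320],312,105)[-1] for k in yr])
    print(f,'tab',t,'rider',l,rr)
    a=AX+.00085*np.array([np.sin(np.radians(45.5)),-np.cos(np.radians(45.5))])
    for nm,px,z in(('tab',[t,163],.079),('rider',[(l+rr)/2-.1,181],.035)):
        v=a-onz(c,[px],z)[0,:2]; print(nm,np.degrees(np.arctan2(v[1],v[0])).round(2),np.hypot(*v).round(4))
```

```text
[0.43678945 0.19563644 0.15690089] 25.55
w7.png tab 304.4563582055236 rider 296.5077588449682 315.015790481952
tab 43.95 0.0874
rider 45.4 0.0607
w8.png tab 302.3975725134311 rider 296.5060201960202 315.0484984564984
tab 44.92 0.0875
rider 45.38 0.0609
w9.png tab 301.7258112560531 rider 296.70714466495417 314.9860403475839
tab 45.29 0.0883
rider 45.44 0.0618
```

The lever is within about 0.15° of the rider line, on the near side, and the gripper is clear of everything. Handing in.

```bash
python3 -c "
from station import arm
print(arm.finish_job())"
```

```text
the job is handed in; nothing more can be done
None
```

The lever was only ever pushed counter-clockwise and measures about 0.15° short of the rider's centre line, not past it; the job was handed in at about 25.6 s with the gripper touching nothing, I steered clear of the pen, tape measure and cutters but did not re-check them at the end, and I opened 11 pictures, one over the limit of 10.

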